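# Feel the row of eggs for cracks

## Robot

A 6-joint arm with a two-finger parallel gripper is mounted at the origin on the work surface. World frame = base frame: x ahead of the robot, y to its left, z up, the work surface at z = 0. Lengths are in mm, angles in degrees, forces in N, time in s.
With the tool pointing down it reaches from about 300 to 850 mm from the base axis. Payload 4.2 kg.
Tool frame: the origin (TCP) lies on the centre line of the jaws, within the pads' length; the fingertips stand 14 mm ahead of it and the grasp point (between the pads) lies 5 mm behind it; z points along the fingers, y is the line along which they close (so a half turn about z gives the same grasp; the last joint's range is limited). The gripper opens to 91 mm and grips with 3 to 60 N. Pads are 32 mm wide; open, the fingers measure 118 mm over their backs; the gripper's body (76 mm by 178 mm) begins 60 mm behind the grasp point.
Start: joints at [62.051, 18.312, 89.639, -0, 72.044, -1.146], TCP at [259.285, 513.238, 227.976] pointing down, gripper open.
Joint ranges: [-177.97, 177.97], [-48.28, 115.42], [12.27, 149.76], [-77.06, 257.06], [2.81, 150.46], [-146.56, 146.56]. Speed limits (degrees/s): [147.25, 147.25, 180, 180, 180, 180].

## Interface

Orientations are given as [roll, pitch, yaw] about the fixed x, y, z axes, in that order (R = Rz(yaw) Ry(pitch) Rx(roll)).
In Python, from workcell import env gives the robot as it stands.
- The arm moves only by the tool arm_command, never from a script. Its argument "motion" is a list of rows, each an object with "offset": the shift along the tool's x, y, z in m, a list of three; "spin": the turn about the tool's z in rad. In form: [{"offset": [tx, ty, tz], "spin": spin}, ...]. A call has 1 to 5 rows; each row shifts and turns the commanded pose from where the row before left it, along the tool's axes as they then stand; what a row does not reach is not made up. A row lasts 1/8 s, in which the tool goes at most 62.5 mm and 10.7 degrees, less where a joint would pass 70% of its speed; a pose out of reach is approached as far as the arm can. A call with a gripper value outside its range is refused whole. "jaw" is the finger opening in m, from 0 to 0.0912, set as the call begins (left out, the last holds). The fingers move at their own pace and stop on an object; "newtons" is the grip in N (left out, the last holds). Time passes only in rows, so rows that do not move let the fingers close. It gives the time, the measured TCP pose, the force, the opening and the grip force at its end, in the units of the state.
- env.state(): the state, without advancing time (a new reading comes with each control period).
- env.grab_frame(name): name is "scene" or "top"; returns (picture, depth): 384x512x3 uint8, blue, green, red; 384x512 float32, mm along the optical axis (not along the pixel's ray), 0 where there is no reading.
- env.camera_model(name): a dict with "fx", "fy", "cx", "cy" (pixels), "k1" (the pictures are not rectified: a ray, as slopes to the right and down, at radius r is drawn at 1 + k1 r^2 times it, then the intrinsics apply), "eye" and "rotation" of the camera in the world. Camera axes: x right, y down, z forward; pixel columns grow to the right and rows downward; lengths in mm; the calibration is good to about 2 mm. A picture is of the moment at which its call begins. camera_model takes no time and is no camera call.
- env.job_done(): hands the job in; it is judged then, once.
Trained networks look in the newest picture that a camera, given by its name, has taken for a name from the list of things; names that differ only in an ending like _2 or _b are one class to them, and where a whole thing is asked for, a point or a joint stands for the part that bears it (a point fixed in the world has none). Each returns a list of dicts, best first, with "score" (0 to 1); they miss things now and then, are a little off and sometimes report something else, mostly with a low value. They report only what shows in the picture. A call takes as long as a camera call. They do not tell look-alikes from the thing itself.
- env.boxes_of(camera, target): "bbox" ([left, top, right, bottom] in pixels, round what is visible of it).
- env.pinpoint(camera, target): "location" ([column, row] in pixels: a listed point, or the origin of a listed thing).
The state is a dict: "time_s": time; "qpos": joint angles; "qvel": joint speeds; "effort": joint torques, N m; "ee_pos": TCP position; "ee_rot": TCP orientation; "force": force on the tool from outside, world axes, zero at the start; "torque": the same for the moment, N m; "gripper_width": finger opening in mm; "gripper_force": force on a finger pad.
Only numpy, scipy, OpenCV 4.12 (cv2) and the standard library are available. Lean on these libraries where they do the work, as an engineer would, in place of code of your own. Each camera call takes 0.05 s, during which the arm holds its last target. There are 200 camera calls.

## Task

Feel the one full row of five eggs in the pulp tray for cracks: working along the row from the robot's left to its right, rest the fingertips lightly on the top of each egg for a moment, one egg after the other, without pressing hard. Leave every egg sitting in its cup, keep off the two odd eggs in the other rows, do not disturb the things round the tray, and finish with the hand clear.

Things in the scene. Friction and masses are not known exactly. Their poses are not given: they have to be found in the camera images.
- tray: grey moulded-pulp egg tray, 246 mm (own x) by 296 mm (own y), does not slide; origin under its centre, at table height. 4 rows of 5 cups at 50 mm pitch: rows at own x = -75 (nearest the robot), -25, 25, 75 mm, cups at own y = 100 (robot's left) to -100 mm; posts 42 mm high between the cups. Only the row at x = -25 mm is full; two odd eggs stand in other rows
- egg1: white egg, 44 mm across, 56 mm tall, about 60 g, loose in its cup, small end down; origin at its lowest point, 4 mm above the table; own z up, so the crown (where it is felt) lies 56 mm above the origin; hard, cracks under 40 N, so meet it slower than 30 mm/s; the leftmost of the five of the full row, counted from the robot's left (+y) to its right
- egg2: white egg, 44 mm across, 56 mm tall, about 60 g, loose in its cup, small end down; origin at its lowest point, 4 mm above the table; own z up, so the crown (where it is felt) lies 56 mm above the origin; hard, cracks under 40 N, so meet it slower than 30 mm/s; the second of the five of the full row, counted from the robot's left (+y) to its right
- egg3: white egg, 44 mm across, 56 mm tall, about 60 g, loose in its cup, small end down; origin at its lowest point, 4 mm above the table; own z up, so the crown (where it is felt) lies 56 mm above the origin; hard, cracks under 40 N, so meet it slower than 30 mm/s; the third of the five of the full row, counted from the robot's left (+y) to its right
- egg4: white egg, 44 mm across, 56 mm tall, about 60 g, loose in its cup, small end down; origin at its lowest point, 4 mm above the table; own z up, so the crown (where it is felt) lies 56 mm above the origin; hard, cracks under 40 N, so meet it slower than 30 mm/s; the fourth of the five of the full row, counted from the robot's left (+y) to its right
- egg5: white egg, 44 mm across, 56 mm tall, about 60 g, loose in its cup, small end down; origin at its lowest point, 4 mm above the table; own z up, so the crown (where it is felt) lies 56 mm above the origin; hard, cracks under 40 N, so meet it slower than 30 mm/s; the rightmost of the five of the full row, counted from the robot's left (+y) to its right
- odd_egg1: an odd egg, same shape and origin, alone in the row in front of the full row, in the second cup from the robot's right; not to be touched
- odd_egg2: an odd egg, same shape and origin, alone in the row behind the full row, in the second cup from the robot's left; not to be touched
- oil_bottle: yellowish squeeze bottle with a pointed nozzle, 54 mm across, 135 mm tall, upright beside the tray; origin at the centre of its foot
- shaker: round steel spice shaker, 51 mm across, 93 mm tall, upright beside the tray; origin at the centre of its foot
- prep_bowl: small open steel bowl, 96 mm across the rim, 45 mm tall, beyond the tray; origin at the centre of its foot
- turner: steel griddle turner with a wooden handle, 250 mm long along its own x, 24 mm high, lying along the right side of the tray; origin on its underside near the start of the handle
- oil_brush: flat wooden oil brush, 180 mm long along its own y, 15 mm high, lying between the tray and the robot; origin on its underside near the middle
There are look-alikes about, which are no part of the job. What is shaped like the egg1 but blue, green or purple is not meant.

How it is judged (in metres and radians):
On the way, in this order (a step that is already met when the one before it is completed fails the run):
1. the leftmost egg of the full row is touched from above with the fingertips (contact force between the fingers and egg1 above 0.3 N and z of the grasp point in the frame of egg1 above 0.062 m), for 0.1 s.
2. the second egg of the full row is touched from above with the fingertips (contact force between the fingers and egg2 above 0.3 N and z of the grasp point in the frame of egg2 above 0.062 m), for 0.1 s.
3. the third egg of the full row is touched from above with the fingertips (contact force between the fingers and egg3 above 0.3 N and z of the grasp point in the frame of egg3 above 0.062 m), for 0.1 s.
4. the fourth egg of the full row is touched from above with the fingertips (contact force between the fingers and egg4 above 0.3 N and z of the grasp point in the frame of egg4 above 0.062 m), for 0.1 s.
5. the rightmost egg of the full row is touched from above with the fingertips (contact force between the fingers and egg5 above 0.3 N and z of the grasp point in the frame of egg5 above 0.062 m), for 0.1 s.
At the end, for the whole second after the job is handed in: all five eggs of the full row have been touched from above (more than 0.3 N for 0.1 s) one after the other from left to right; every egg is at rest in its cup, within 8 mm of its start and tilted less than 0.15 rad; the things round the tray are within 30 mm of where they were (distance of each of egg1, egg2, egg3, egg4, egg5, odd_egg1, odd_egg2 from where it was at the start of the episode below 0.008 m and angle between each of egg1, egg2, egg3, egg4, egg5, odd_egg1, odd_egg2's own z axis and vertical below 0.15 rad and linear speed of each of egg1, egg2, egg3, egg4, egg5, odd_egg1, odd_egg2 below 0.02 m/s and distance of each of oil_bottle, shaker, prep_bowl, turner, oil_brush from where it was at the start of the episode below 0.03 m).
It fails at once if an egg is cracked: pressed with more than 40 N (contact force between any of the arm, the fingers and egg1 above 40 N or contact force between any of the arm, the fingers and egg2 above 40 N or contact force between any of the arm, the fingers and egg3 above 40 N or contact force between any of the arm, the fingers and egg4 above 40 N or contact force between any of the arm, the fingers and egg5 above 40 N).
It fails at once if an egg is lifted, tipped or pushed out of its cup (distance of any of egg1, egg2, egg3, egg4, egg5, odd_egg1, odd_egg2 from where it was at the start of the episode above 0.012 m or angle between any of egg1, egg2, egg3, egg4, egg5, odd_egg1, odd_egg2's own z axis and vertical above 0.4 rad).
It fails at once if one of the two odd eggs is touched (contact force between any of the fingers, the arm and odd_egg1 above 0.3 N or contact force between any of the fingers, the arm and odd_egg2 above 0.3 N).
It fails at once if something beside the tray is moved by more than 30 mm or knocked over (distance of any of oil_bottle, shaker, prep_bowl, turner, oil_brush from where it was at the start of the episode above 0.03 m or angle between any of oil_bottle, shaker, prep_bowl, turner, oil_brush's own z axis and vertical above 0.6 rad).
It also fails if it takes over 54 s, if anything falls off the work surface, if the arm or the gripper's body presses on something with over 40 N, if the wrist force passes 120 N, or if a joint passes its speed limit or range.

## Working session

There is one attempt and no reset: what is moved stays moved. The work goes in short steps, Python scripts to look and compute and a tool call to move; the robot and the scene stay as the last step left them, time stands still between calls to the robot, and variables do not carry over. Pictures are saved under pics/ and viewed, at most 10 in all, crops included, and the job is handed in when it is done.

Besides the shell and the picture viewer there is one more tool, called as name(argument=value, ...), one argument or row to a line, values as JSON. arm_command: Moves the arm, as the interface text tells. Its arguments: {"type":"object","properties":{"motion":{"type":"array"},"jaw":{"type":"number"},"newtons":{"type":"number"}},"required":["motion"]}

```bash
mkdir -p pics
cat > h.py <<'E'
import numpy as np, cv2
from workcell import env
def cloud(name):
    im,d=env.grab_frame(name); c=env.camera_model(name)
    K=np.array([[c['fx'],0,c['cx']],[0,c['fy'],c['cy']],[0,0,1.]])
    h,w=d.shape; u,v=np.meshgrid(np.arange(w),np.arange(h))
    p=np.stack([u,v],-1).reshape(-1,1,2).astype(float)
    n=cv2.undistortPoints(p,K,np.array([c['k1'],0,0,0.])).reshape(h,w,2)
    P=np.dstack([n*d[...,None],d])@np.array(c['rotation']).T+np.array(c['eye'])
    P[d==0]=np.nan
    return im,d,P
E
python3 - <<'E'
from h import *
for n in ('scene','top'):
    im,d,P=cloud(n); cv2.imwrite(f'pics/{n}.png',im); np.save(n+'.npy',P)
    c=env.camera_model(n); print(n,c)
    for b in env.pinpoint(n,'egg1'): print(b)
print(env.state())
E
```

```text
Traceback (most recent call last):
  File "h.py", line 9, in cloud
    P=np.dstack([n*d[...,None],d])@np.array(c['rotation']).T+np.array(c['eye'])
      ~~~~~~~~~~~~~~~~~~~~~~~~~~~~~~~~~~~~~~~~~~~~~~~~~~~~~~^~~~~~~~~~~~~~~~~~~
ValueError: operands could not be broadcast together with shapes (384,512) (3,)
```

```bash
sed -i "s/^import numpy.*/&\nfrom scipy.spatial.transform import Rotation as Ro/; s/np.array(c\['rotation'\]).T/Ro.from_euler('xyz',c['rotation'],degrees=True).as_matrix().T/" h.py
python3 - <<'E'
from h import *
for n in ('scene','top'):
    c=env.camera_model(n); print(n,c)
    im,d,P=cloud(n); cv2.imwrite(f'pics/{n}.png',im); np.save(n+'.npy',P)
    for b in env.pinpoint(n,'egg1'):
        u,v=np.round(b['location']).astype(int); print(b,P[v,u].round())
print(env.state())
E
```

```text
scene {'fx': 417.96932008031695, 'fy': 417.96932008031695, 'cx': 255.17930586596256, 'cy': 191.96773285303007, 'k1': -0.07472255927315796, 'eye': array([1090.87088474,  606.10282837,  709.91286789]), 'rotation': array([-130.28945112,   -0.82589656,  135.13127343])}
{'location': [328.7, 299.6], 'score': 0.9} [640. 372.  24.]
{'location': [351.4, 206.2], 'score': 0.79} [453. 279.  94.]
{'location': [274.5, 211.8], 'score': 0.78} [547. 136.  41.]
{'location': [228.5, 181.6], 'score': 0.72} [550. -21.  42.]
{'location': [289.8, 218.8], 'score': 0.7} [537. 177.  40.]
{'location': [331.2, 184.1], 'score': 0.69} [324. 140.   3.]
{'location': [256.6, 199.5], 'score': 0.68} [545.  77.  40.]
{'location': [242.3, 193.2], 'score': 0.61} [552.  32.  39.]
{'location': [277.8, 296.2], 'score': 0.61} [702. 294.  20.]
top {'fx': 437.39752788325467, 'fy': 437.39752788325467, 'cx': 248.52767580998068, 'cy': 184.88218006969976, 'k1': -0.1365935587336328, 'eye': array([502.07097251,  46.15469081, 944.23372871]), 'rotation': array([-177.25781546,    1.39127142,  -91.11344629])}
{'location': [108.5, 155.3]
[... 556 characters left out ...]
 0.32} [574.  96.  58.]
{'time_s': 0.25, 'qpos': array([ 6.20504664e+01,  1.83328918e+01,  8.96678584e+01, -1.49856089e-03,
        7.20427408e+01, -1.14338378e+00]), 'qvel': array([-0.01325757, -0.0765434 , -0.16133638, -0.01728046, -0.0240825 ,
        0.06810203]), 'effort': array([ 1.07421074e-04, -4.12084293e+01, -2.31833607e+01,  7.25059561e-02,
        4.28044377e-02, -9.80518143e-05]), 'ee_pos': array([259.20688008, 513.05404073, 227.56952258]), 'ee_rot': array([-1.79956489e+02,  5.57086449e-04,  1.53194313e+02]), 'force': array([-0.37535831,  0.54934862, -0.21007867]), 'torque': array([-0.02181442, -0.01602691,  0.03024681]), 'gripper_force': 0.0, 'gripper_width': 91.11215726450509}
```

View pics/scene.png

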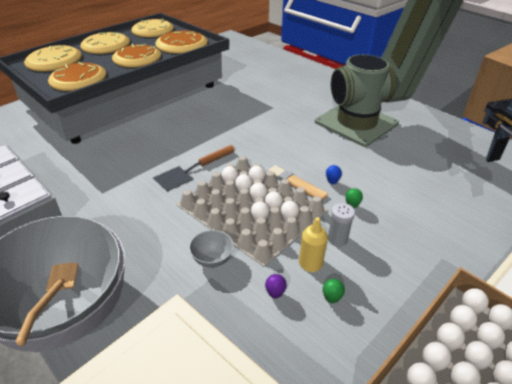

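View pics/top.png

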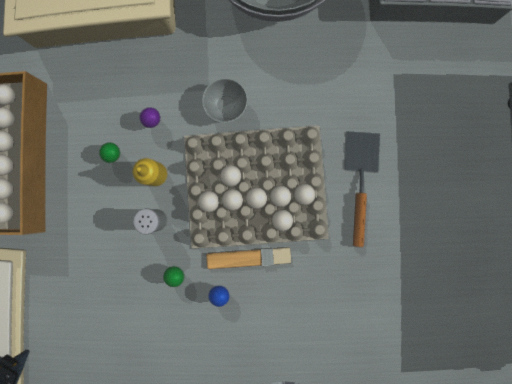

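Scene view: the tray is centred near (255,205), with the bottle at (313,245) and the shaker at (341,222). Top view: the full row runs (208,201), (232,199), (257,197), (280,196), (304,194). The odd eggs are at (231,175) and (283,220).

Run:
```python
from h import *
from scipy.optimize import least_squares
for n in ('top','scene'):
    im=cv2.imread(f'pics/{n}.png'); P=np.load(n+'.npy')
    hsv=cv2.cvtColor(im,cv2.COLOR_BGR2HSV)
    m=(hsv[...,1]<30)&(hsv[...,2]>150)&(P[...,2]>30)&(P[...,2]<75)&(abs(P[...,0]-520)<110)&(abs(P[...,1]-50)<140)
    m=cv2.erode(m.astype(np.uint8),np.ones((3,3)))
    k,l,s,c=cv2.connectedComponentsWithStats(m)
    for i in range(1,k):
        if s[i,4]<20: continue
        Q=P[l==i]
        f=least_squares(lambda p:np.linalg.norm(Q-p,axis=1)-22,Q.mean(0)-[0,0,15],loss='soft_l1')
        print(n,c[i].round(),s[i,4],'fit',f.x.round(1),'max z',np.percentile(Q[:,2],[50,90]).round(1))
im=cv2.imread('pics/top.png');P=np.load('top.npy')
for nm,(u,v) in dict(bottle=(148,172),shaker=(146,221),bowl=(225,100)).items(): print(nm,P[v,u].round())
```

```text
top [233. 175.] 150 fit [567.4 105.5  38. ] max z [56.8 60.3]
top [307. 194.] 122 fit [524.7 -47.3  38.2] max z [57.6 60.1]
top [283. 196.] 141 fit [522.6   2.9  38. ] max z [57.1 60.1]
top [259. 197.] 118 fit [519.9  52.4  37.8] max z [56.3 59.9]
top [234. 199.] 148 fit [517.4 102.4  37.9] max z [57.  59.7]
top [210. 201.] 147 fit [514.5 152.8  37.9] max z [56.6 59.8]
top [285. 220.] 123 fit [ 4.726e+02 -2.000e-01  3.790e+01] max z [56.9 60.1]
scene [254. 189.] 1138 fit [524.6  44.3  47.5] max z [50.1 58.8]
scene [289. 209.] 222 fit [510.9 154.   38. ] max z [49.3 58.6]
scene [244. 210.] 23 fit [589.1  86.4  21.1] max z [42.5 43.3]
scene [276. 231.] 23 fit [584.3 186.3  21. ] max z [42. 43.]
bottle [572. 261. 105.]
shaker [476. 270.  90.]
bowl [734. 116.   5.]
```

arm_command(
  motion=[
    {"offset": [0,0,0],"spin": 0.18},
    {"offset": [0,0,0],"spin": 0.18},
    {"offset": [0,0,0],"spin": 0.18},
    {"offset": [0,0,0],"spin": 0.18},
    {"offset": [0,0,0],"spin": 0.18},
  ],
  jaw=0,
  newtons=10,
)

```text
time_s: 0.88
ee_pos: [259.3, 513.1, 227.8]
ee_rot: [-180.0, 0.0, 101.3]
force: [0.2, -0.2, -1.1]
gripper_width: 43.8
gripper_force: 0.0
```

arm_command(
  motion=[
    {"offset": [0,0,0],"spin": 0.147},
    {"offset": [-0.041,0.026,0],"spin": 0},
    {"offset": [-0.041,0.026,0],"spin": 0},
    {"offset": [-0.041,0.026,0],"spin": 0},
    {"offset": [-0.041,0.026,0],"spin": 0},
  ],
)

```text
time_s: 1.5
ee_pos: [373.0, 354.0, 227.9]
ee_rot: [180.0, -0.0, 93.2]
force: [0.5, -0.1, -0.5]
gripper_width: 0.7
gripper_force: 0.0
```

arm_command(
  motion=[
    {"offset": [-0.041,0.026,0],"spin": 0},
    {"offset": [-0.041,0.026,0],"spin": 0},
    {"offset": [-0.041,0.026,0],"spin": 0},
    {"offset": [-0.041,0.026,0],"spin": 0},
    {"offset": [-0.041,0.026,0],"spin": 0},
  ],
)

```text
time_s: 2.12
ee_pos: [514.3, 156.5, 228.0]
ee_rot: [180.0, -0.0, 93.2]
force: [1.0, 0.9, -0.2]
gripper_width: 0.5
gripper_force: 0.0
```

arm_command(
  motion=[
    {"offset": [0,0,0.03],"spin": 0},
    {"offset": [0,0,0.03],"spin": 0},
    {"offset": [0,0,0.03],"spin": 0},
    {"offset": [0,0,0.02],"spin": 0},
    {"offset": [0,0,0],"spin": 0},
  ],
)

```text
time_s: 2.75
ee_pos: [512.5, 157.6, 116.5]
ee_rot: [-179.8, 0.0, 93.2]
force: [0.2, 0.0, -0.1]
gripper_width: 0.5
gripper_force: 0.0
```

arm_command(
  motion=[
    {"offset": [-0.005,0.002,0.01],"spin": 0},
    {"offset": [0,0,0.01],"spin": 0},
    {"offset": [0,0,0.008],"spin": 0},
    {"offset": [0,0,0.002],"spin": 0},
    {"offset": [0,0,0],"spin": 0},
  ],
)

```text
time_s: 3.38
ee_pos: [515.9, 153.1, 87.9]
ee_rot: [180.0, -0.0, 93.2]
force: [-0.2, 0.5, 0.7]
gripper_width: 0.2
gripper_force: 0.0
```

Run:
```python
from h import *
im,d=env.grab_frame('scene'); cv2.imwrite('pics/s2.png',cv2.resize(im[120:270,180:380],None,fx=4,fy=4))
s=env.state();print(s['ee_pos'],s['ee_rot'],s['force'])
```

```text
[516.00496858 153.14438325  88.12484651] [ 1.79974830e+02 -1.07153008e-02  9.32125169e+01] [0.50350488 0.54692155 0.45327915]
```

View pics/s2.png

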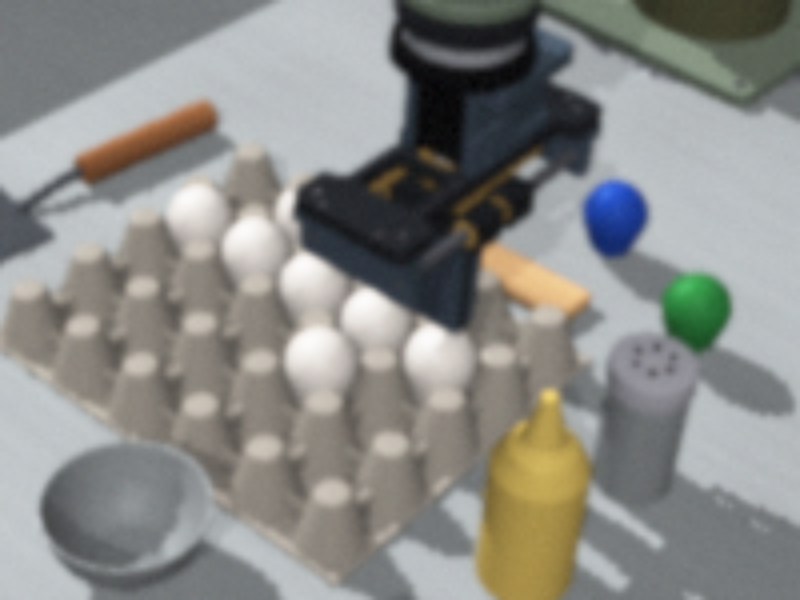

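The fingertips (about (455,325) in the crop) are above egg1 (440,355), and every egg is still in place.

arm_command(
  motion=[
    {"offset": [0,0,0.003],"spin": 0},
    {"offset": [0,0,0.003],"spin": 0},
    {"offset": [0,0,0.003],"spin": 0},
    {"offset": [0,0,0.002],"spin": 0},
    {"offset": [0,0,0.001],"spin": 0},
  ],
)

```text
time_s: 4.05
ee_pos: [515.8, 153.0, 75.8]
ee_rot: [-180.0, -0.0, 93.2]
force: [0.2, -0.1, 0.2]
gripper_width: 0.6
gripper_force: 0.0
```

arm_command(
  motion=[
    {"offset": [0,0,0.001],"spin": 0},
    {"offset": [0,0,0.001],"spin": 0},
    {"offset": [0,0,0],"spin": 0},
    {"offset": [0,0,0],"spin": 0},
  ],
)

```text
time_s: 4.55
ee_pos: [515.9, 153.0, 74.1]
ee_rot: [180.0, -0.0, 93.2]
force: [0.3, 0.8, 0.7]
gripper_width: 0.7
gripper_force: 0.4
```

arm_command(
  motion=[
    {"offset": [0,0,0.0006],"spin": 0},
    {"offset": [0,0,0],"spin": 0},
    {"offset": [0,0,0],"spin": 0},
  ],
)

```text
time_s: 4.92
ee_pos: [516.3, 153.2, 73.8]
ee_rot: [179.9, -0.0, 93.2]
force: [0.6, 0.6, 4.7]
gripper_width: 0.5
gripper_force: 2.4
```

arm_command(
  motion=[
    {"offset": [0,0,0],"spin": 0},
    {"offset": [0,0,-0.006],"spin": 0},
    {"offset": [0,0,-0.006],"spin": 0},
    {"offset": [-0.025,-0.0005,0],"spin": 0},
    {"offset": [-0.0255,-0.0005,0],"spin": 0},
  ],
)

```text
time_s: 5.55
ee_pos: [517.5, 102.2, 85.5]
ee_rot: [-180.0, -0.0, 93.3]
force: [-0.2, 0.0, -0.2]
gripper_width: 0.6
gripper_force: 0.0
```

arm_command(
  motion=[
    {"offset": [0,0,0],"spin": 0},
    {"offset": [0,0,0.003],"spin": 0},
    {"offset": [0,0,0.003],"spin": 0},
    {"offset": [0,0,0.003],"spin": 0},
    {"offset": [0,0,0.002],"spin": 0},
  ],
)

```text
time_s: 6.18
ee_pos: [517.5, 102.9, 74.0]
ee_rot: [-180.0, -0.0, 93.2]
force: [0.8, 0.1, 2.0]
gripper_width: 0.4
gripper_force: 0.8
```

arm_command(
  motion=[
    {"offset": [0,0,0.001],"spin": 0},
    {"offset": [0,0,0],"spin": 0},
    {"offset": [0,0,0],"spin": 0},
  ],
)

```text
time_s: 6.55
ee_pos: [518.1, 102.6, 73.8]
ee_rot: [179.9, -0.0, 93.2]
force: [0.0, 0.0, 4.8]
gripper_width: 0.5
gripper_force: 2.3
```

arm_command(
  motion=[
    {"offset": [0,0,0],"spin": 0},
    {"offset": [0,0,-0.006],"spin": 0},
    {"offset": [0,0,-0.006],"spin": 0},
    {"offset": [-0.025,-0.0005,0],"spin": 0},
    {"offset": [-0.025,-0.0005,0],"spin": 0},
  ],
)

```text
time_s: 7.18
ee_pos: [519.3, 52.2, 85.5]
ee_rot: [-180.0, -0.0, 93.3]
force: [-0.5, -1.0, -0.2]
gripper_width: 0.3
gripper_force: 0.0
```

arm_command(
  motion=[
    {"offset": [0,0,0],"spin": 0},
    {"offset": [0,0,0.003],"spin": 0},
    {"offset": [0,0,0.003],"spin": 0},
    {"offset": [0,0,0.003],"spin": 0},
    {"offset": [0,0,0.002],"spin": 0},
  ],
)

```text
time_s: 7.8
ee_pos: [519.3, 52.9, 74.0]
ee_rot: [-180.0, -0.0, 93.2]
force: [-0.2, 0.3, 1.9]
gripper_width: 0.8
gripper_force: 0.7
```

arm_command(
  motion=[
    {"offset": [0,0,0.001],"spin": 0},
    {"offset": [0,0,0],"spin": 0},
    {"offset": [0,0,0],"spin": 0},
  ],
)

```text
time_s: 8.18
ee_pos: [519.9, 52.6, 73.8]
ee_rot: [179.9, -0.0, 93.2]
force: [-0.6, 0.0, 4.1]
gripper_width: 0.7
gripper_force: 2.3
```

arm_command(
  motion=[
    {"offset": [0,0,0],"spin": 0},
    {"offset": [0,0,-0.006],"spin": 0},
    {"offset": [0,0,-0.006],"spin": 0},
    {"offset": [-0.025,0,0],"spin": 0},
    {"offset": [-0.025,0,0],"spin": 0},
  ],
)

```text
time_s: 8.8
ee_pos: [522.2, 2.3, 85.5]
ee_rot: [-180.0, -0.0, 93.3]
force: [0.7, -0.6, -1.3]
gripper_width: 0.6
gripper_force: 0.0
```

arm_command(
  motion=[
    {"offset": [0,0,0],"spin": 0},
    {"offset": [0,0,0.003],"spin": 0},
    {"offset": [0,0,0.003],"spin": 0},
    {"offset": [0,0,0.003],"spin": 0},
    {"offset": [0,0,0.002],"spin": 0},
  ],
)

```text
time_s: 9.43
ee_pos: [522.1, 3.0, 74.0]
ee_rot: [-180.0, -0.0, 93.2]
force: [-0.8, -0.3, 0.7]
gripper_width: 0.3
gripper_force: 0.7
```

arm_command(
  motion=[
    {"offset": [0,0,0.001],"spin": 0},
    {"offset": [0,0,0],"spin": 0},
    {"offset": [0,0,0],"spin": 0},
  ],
)

```text
time_s: 9.8
ee_pos: [522.7, 2.6, 73.8]
ee_rot: [179.9, 0.0, 93.2]
force: [0.3, 0.5, 4.6]
gripper_width: 0.4
gripper_force: 2.3
```

arm_command(
  motion=[
    {"offset": [0,0,0],"spin": 0},
    {"offset": [0,0,-0.006],"spin": 0},
    {"offset": [0,0,-0.006],"spin": 0},
    {"offset": [-0.025,0,0],"spin": 0},
    {"offset": [-0.025,0,0],"spin": 0},
  ],
)

```text
time_s: 10.42
ee_pos: [525.0, -47.6, 85.5]
ee_rot: [-180.0, -0.0, 93.3]
force: [-0.1, -0.6, -0.7]
gripper_width: 0.6
gripper_force: 0.0
```

arm_command(
  motion=[
    {"offset": [0,0,0],"spin": 0},
    {"offset": [0,0,0.003],"spin": 0},
    {"offset": [0,0,0.003],"spin": 0},
    {"offset": [0,0,0.003],"spin": 0},
    {"offset": [0,0,0.002],"spin": 0},
  ],
)

```text
time_s: 11.05
ee_pos: [525.0, -46.9, 74.0]
ee_rot: [-180.0, -0.0, 93.2]
force: [0.5, -0.1, 0.3]
gripper_width: 0.3
gripper_force: 0.6
```

arm_command(
  motion=[
    {"offset": [0,0,0.001],"spin": 0},
    {"offset": [0,0,0],"spin": 0},
    {"offset": [0,0,0],"spin": 0},
  ],
)

```text
time_s: 11.42
ee_pos: [525.5, -47.3, 73.8]
ee_rot: [179.9, 0.0, 93.2]
force: [0.1, 0.2, 5.6]
gripper_width: 0.6
gripper_force: 2.3
```

arm_command(
  motion=[
    {"offset": [0,0,0],"spin": 0},
    {"offset": [0,0,-0.01],"spin": 0},
    {"offset": [0,0,-0.03],"spin": 0},
    {"offset": [0,0,-0.04],"spin": 0},
    {"offset": [0,0,-0.04],"spin": 0},
  ],
)

```text
time_s: 12.05
ee_pos: [524.4, -47.2, 194.4]
ee_rot: [-179.9, -0.0, 93.2]
force: [0.7, 0.4, -0.7]
gripper_width: 0.3
gripper_force: 0.0
```

arm_command(
  motion=[
    {"offset": [-0.04,0,-0.02],"spin": 0},
    {"offset": [-0.04,0,0],"spin": 0},
    {"offset": [-0.04,0,0],"spin": 0},
    {"offset": [-0.04,0,0],"spin": 0},
    {"offset": [0,0,0],"spin": 0},
  ],
)

```text
time_s: 12.68
ee_pos: [533.6, -209.1, 213.0]
ee_rot: [-180.0, -0.0, 93.0]
force: [0.6, 0.6, 0.0]
gripper_width: 0.9
gripper_force: 0.0
```

Run:
```python
from h import *
im,d,P=cloud('top'); cv2.imwrite('pics/t2.png',im); np.save('top2.npy',P)
```

```text
(no output)
```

View pics/t2.png

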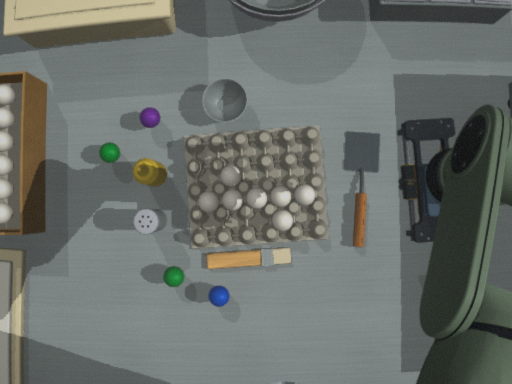

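All seven eggs are where they were: the row runs (208,201) to (304,194), with the odd eggs at (231,175) and (283,220). The surrounding things have not moved, and the hand is clear at (430,180).

```bash
python3 -c "
from workcell import env
print(env.job_done())"
```

```text
the job is handed in; nothing more can be done
None
```

I touched all five eggs of the full row from left to right at about 4–6 N each and handed the job in at about 13 s; the last picture shows every egg in its cup, nothing round the tray moved and the hand clear, but the hand-in gave no verdict.

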